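Snap the retaining clip onto the globe axle

ROBOT

A 6-joint arm with a two-finger parallel gripper is mounted at the origin on the work surface. World frame = base frame: x ahead of the robot, y to its left, z up, the work surface at z = 0. Lengths are in m, angles in rad, forces in N, time in s.
With the tool pointing down it reaches from about 0.275 to 0.975 m from the base axis. Payload 8.4 kg.
Tool frame: the origin (TCP) lies at the very end of the fingers, on their centre line; the grasp point (between the pads) lies 19 mm behind it; z points along the fingers, y is the line along which they close (so a half turn about z gives the same grasp; the last joint's range is limited). The gripper opens to 92 mm and grips with 3 to 60 N. Pads are 20 mm wide; open, the fingers measure 128 mm over their backs; the gripper's body (75 mm by 189 mm) begins 69 mm behind the grasp point.
Start: joints at [1.322, 0.353, 1.633, -0, 1.155, -0.002], TCP at [0.153, 0.606, 0.215] pointing down, gripper open.
Joint ranges: [-2.63, 2.63], [-0.92, 2.1], [0.06, 2.66], [-1.3, 4.44], [0, 2.69], [-3.02, 3.02]. Speed limits (rad/s): [2.22, 2.22, 2.79, 3.14, 3.14, 3.14].

INTERFACE

Orientations are given as a rotation vector (axis times angle).
In Python, from cell import robot gives the robot as it stands.
- The arm moves only by the shell command python3 -m pendant 'ROWS' [FORCE]. ROWS is a JSON object of lists of equal length, an entry for each row: "fingers": the opening in per cent of the stroke, from 0 (shut) to 100 (fully open); "xyz": the shift along the tool's x, y, z in mm, a list of three; "turn": the turn about the tool's z in degrees. A call has 1 to 12 rows; each row is the pose to reach, as a shift and turn from the pose commanded when the call began, along the tool's axes at that moment; what a row does not reach only later rows make up. A row lasts 1/12 s, in which the tool goes at most 41.7 mm and 7.16 degrees, less where a joint would pass 70% of its speed; a pose out of reach is approached as far as the arm can. A call with a gripper value outside its range is refused whole. The fingers move at their own pace and stop on an object; FORCE is the grip in N (left out, the last holds). Time passes only in rows, so rows that repeat a pose let the fingers close. It gives the time, the measured TCP pose, the force, the opening and the grip force at its end, in the units of the state.
- robot.get_obs(): the state, without advancing time (a new reading comes with each control period).
- robot.grab_frame(name): name is "scene" or "top" or "wrist"; returns the picture (400x640x3 uint8, red, green, blue); there is no depth.
- robot.camera_model(name): a dict with "fx", "fy", "cx", "cy" (pixels), "cam_to_world" (4x4, takes a point from camera to world coordinates). Camera axes: x right, y down, z forward; pixel columns grow to the right and rows downward; lengths in m; the calibration is good to about 2 mm. A picture is of the moment at which its call begins: read the wrist's pose just before it. camera_model takes no time and is no camera call; for the wrist camera it gives the pose at the moment of the call.
- robot.close_job(): hands the job in; it is judged then, once.
The state is a dict: "clock": time; "joint_pos": joint angles; "qd": joint speeds; "joint_efforts": joint torques, N m; "tool_pos": TCP position; "tool_rot": TCP orientation; "wrist_force": force on the tool from outside, world axes, zero at the start; "wrist_torque": the same for the moment, N m; "opening": finger opening in m; "finger_force": force on a finger pad.
Only numpy, scipy, OpenCV 4.12 (cv2) and the standard library are available. Lean on these libraries where they do the work, as an engineer would, in place of code of your own. Each camera call takes 0.05 s, during which the arm holds its last target. There are 200 camera calls.

TASK

Pick up the orange spring clip and push it sideways, open end first, into the groove of the globe axle standing in the blue vise, just above the brass washer, until it snaps fully home. The axle is sprung and gives way as you push: keep pushing by feel, never harder than 20 N, and stop as soon as it snaps, without pressing on (8 N at most once home). Then ease back, let go so that the axle springs back to rest, and leave the steel collar, glue bottle and spool where they stand.

Things in the scene. Friction and masses are not known exactly. Their poses are not given: they have to be found in the camera images.
- clip: Orange U-shaped spring clip, flat, 6 mm thick, 32 g, on one of two grey pads. Origin: underside, centre line, inner face of the bridge; x points out of the open end, z up. Legs reach to x = +22 mm, 31 mm wide outside, inner gap 21 mm, narrowed to 13 mm by round noses (radius 3) at x = +17.3 mm. Bridge x = 0 to -7 mm, then a 16 mm wide tongue back to the grip tab (clip_tab).
- clip_tab (a point): On the grip tab's centre line, 28 mm behind the clip's origin and 18 mm above its underside. The tab is 14 mm long (x), 12 mm wide (y) and stands from the underside up to 30 mm: pinch it from above across its width, fingers closing along the clip's y.
- clip_seat (a point): Point between the legs at mid-thickness (3 mm above the underside), 9.5 mm ahead of the clip's origin, 37.5 mm ahead of the tab's centre and 15 mm below clip_tab. It lies on the axle's axis when the clip is home.
- groove (a point): On the axis of the upright steel axle, mid-height of its groove, 100 mm above the desk; z up, x = the direction to push the clip on. Groove 18 mm diameter, from -4.5 to +4.5 mm. Below it a brass washer, 52 mm diameter, top face at -4.5 mm; above it the axle's head, 32 mm diameter, +4.5 to +12.5 mm, with a tip to +18.5 mm. Axle and washer give way along +x (axle); this point goes with them.
- axle (a joint): How far the axle is pushed back along groove's x, m: 0 at rest, stop at 0.040. A spring of 0.55 N/mm returns it (damping 60 N s/m). The clip snaps on at about 6 to 12 N of push, depending on friction, with the axle then 11 to 20 mm back; pressing down on the washer makes it harder. At the snap the axle jumps about 9 mm forward into the clip and the push drops to about half or less.
- vise: Blue bench vise, fixed, 150 by 100 mm base, highest fixed part (jaws) 64 mm above the desk. Origin: centre of its underside, below the axle at rest. x: the direction of pushing.
- leg_l (a joint): Spread of the clip's +y leg, rad: 0 relaxed, about 0.12 at the widest while passing the axle.
- leg_r (a joint): Spread of the clip's -y leg, rad, likewise.
- pad_clip: Grey rubber pad 100 by 100 by 12 mm, fixed, that bears the clip. Origin: centre of its underside.
- collar: Plain steel ring, 38 mm diameter, 12 mm high, on the other grey pad; not needed. Origin: centre of its underside.
- glue: Blue glue bottle, 40 mm diameter, 110 mm high, standing at the back left; not needed. Origin: underside.
- spool: Green spool, 52 mm diameter, 40 mm high, at the back right; not needed. Origin: underside.
There are look-alikes about, which are no part of the job. Of the things that look like the clip, the smallest one is meant. What is shaped like the vise but red is not meant.

How it is judged:
On the way, in this order (a step that is already met when the one before it is completed fails the run):
1. the clip is lifted clear of its pad (height (world z) of clip above 0.05 m), for 0.2 s.
2. the clip is level with the groove, its open end facing the axle, before it is pushed on (x of clip_seat in the frame of groove between -0.045 and -0.01 m and y of clip_seat in the frame of groove between -0.006 and 0.006 m and z of clip_seat in the frame of groove between -0.003 and 0.003 m), for 0.1 s.
At the end, for the whole second after the job is handed in: Clip in the groove: seat point within 3 mm of the axle's axis and of the groove's mid-height, level within 0.12 rad, legs sprung back (under 0.05 rad), released and still; axle within 2 mm of rest; collar, glue bottle and spool within 30 mm of where they stood (horizontal distance between clip_seat and groove below 0.003 m and z of clip_seat in the frame of groove between -0.003 and 0.003 m and angle between the z axis of clip and the z axis of groove, either way round below 0.12 rad and value of joint each of leg_l, leg_r below 0.05 rad and value of joint axle below 0.002 m and linear speed of clip below 0.02 m/s and distance of each of collar, glue, spool from where it was at the start of the episode below 0.03 m); the robot touches nothing.
It fails at once if the axle is pushed back more than 36 mm (20 N) (value of joint axle above 0.036 m).
It fails at once if with the clip already home, the axle is still pressed back more than 16 mm (over 8 N) (x of clip_seat in the frame of groove above -0.001 m and value of joint axle above 0.016 m).
It fails at once if the collar, the glue bottle or the spool is knocked away (more than 30 mm) (distance of any of collar, glue, spool from where it was at the start of the episode above 0.03 m).
It also fails if it takes over 70 s, if anything falls off the work surface, if the arm or the gripper's body presses on something with over 40 N, if the wrist force passes 120 N, or if a joint passes its speed limit or range.

## Working session

There is one attempt and no reset: what is moved stays moved. The work goes in short steps, Python scripts to look and compute and a shell command to move; the robot and the scene stay as the last step left them, time stands still between calls to the robot, and variables do not carry over. Pictures are saved under pics/ and viewed, at most 10 in all, crops included, and the job is handed in when it is done.

```bash
mkdir -p pics; ls; python3 - <<'E'
from cell import robot
import cv2,numpy as np
o=robot.get_obs();print(o)
for n in("top","scene"):
    cv2.imwrite(f"pics/{n}0.png",robot.grab_frame(n)[:,:,::-1]); m=robot.camera_model(n);print(n,m)
E
```

```text
pics
{'clock': 0.0, 'joint_pos': array([ 1.32157882e+00,  3.53628441e-01,  1.63414098e+00,  1.04903041e-05,
        1.15518818e+00, -2.37639677e-03]), 'qd': array([-0.00165692,  0.0001842 , -0.00075449, -0.0007473 , -0.00100729,
       -0.00156737]), 'joint_efforts': array([-1.90809606e-04, -5.93863142e+01, -3.34203994e+01,  6.96224836e-02,
        2.35717907e-02, -7.10356062e-05]), 'tool_pos': array([0.15257335, 0.60557776, 0.21387307]), 'tool_rot': array([-3.86737744e-01, -3.11751472e+00,  2.12510190e-03]), 'wrist_force': array([-0.13094919,  0.74862582,  0.22636083]), 'wrist_torque': array([ 0.01732687,  0.0348393 , -0.01867632]), 'finger_force': 0.0, 'opening': 0.09218703726676963}
top {'fx': 372.1515981128052, 'fy': 372.1515981128052, 'cx': 316.95462495594063, 'cy': 196.15933367893527, 'cam_to_world': array([[ 0.0260215 , -0.99317473,  0.11369629,  0.44313185],
       [-0.99952809, -0.02770647, -0.0132647 , -0.03081996],
       [ 0.01632429, -0.11329746, -0.993427  ,  1.03415675],
       [ 0.        ,  0.        ,  0.        ,  1.        ]])}
scene {'fx': 379.81374748578656, 'fy': 379.81374748578656, 'cx': 320.6903234935988, 'cy': 191.3042163872248, 'cam_to_world': array([[ 0.80890642,  0.41907559, -0.4123664 ,  0.88103377],
       [ 0.58791363, -0.57024878,  0.57373678, -0.52296074],
       [ 0.00528764, -0.70653519, -0.70765815,  0.69937879],
       [ 0.        ,  0.        ,  0.        ,  1.        ]])}
```

View pics/top0.png

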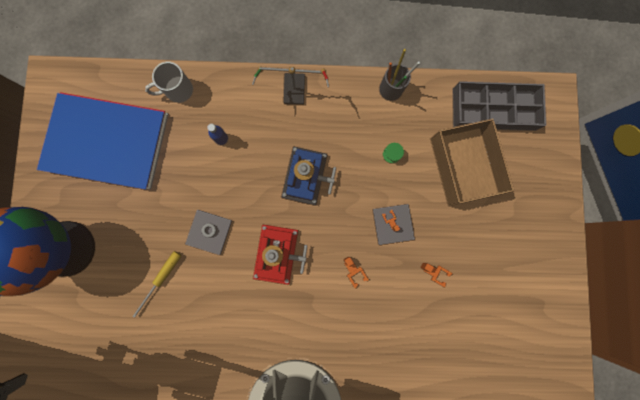

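View pics/scene0.png

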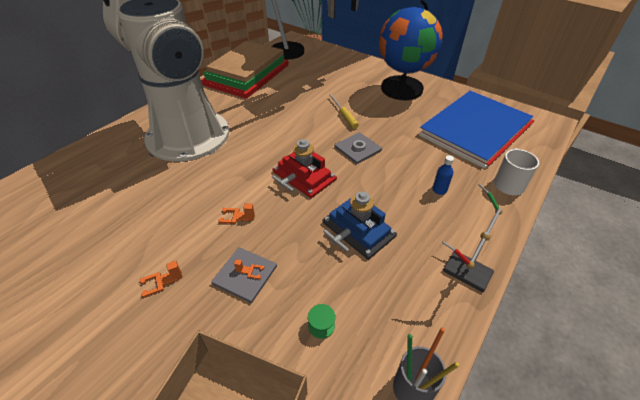

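Clip candidates in the top view are the one on the pad at (392,220) and two loose on the desk at (354,270) and (437,272). The one on the pad looks smallest. There are two vises: blue at (305,175) and red at (276,254). I'll check both choices in one close crop.

```bash
python3 - <<'E'
import cv2,numpy as np
a=cv2.imread("pics/top0.png");b=cv2.imread("pics/scene0.png")
c=cv2.resize(a[140:300,270:470],(800,640),interpolation=cv2.INTER_CUBIC)[:600]
s=cv2.resize(a[195:250,365:425],(400,367),interpolation=cv2.INTER_CUBIC)
t=cv2.resize(a[140:210,275:345],(400,400),interpolation=cv2.INTER_CUBIC)[:367]
u=cv2.resize(b[180:260,310:410],(400,320)[:2],interpolation=cv2.INTER_CUBIC)[:233]
v=cv2.resize(b[200:300,120:290],(400,235),interpolation=cv2.INTER_CUBIC)[:233]
u=cv2.resize(b[185:257,300:423],(400,233),interpolation=cv2.INTER_CUBIC)
cv2.imwrite("pics/c1.png",np.vstack([np.hstack([s,t]),np.hstack([v,u])]))
E
```

```text
(no output)
```

View pics/c1.png

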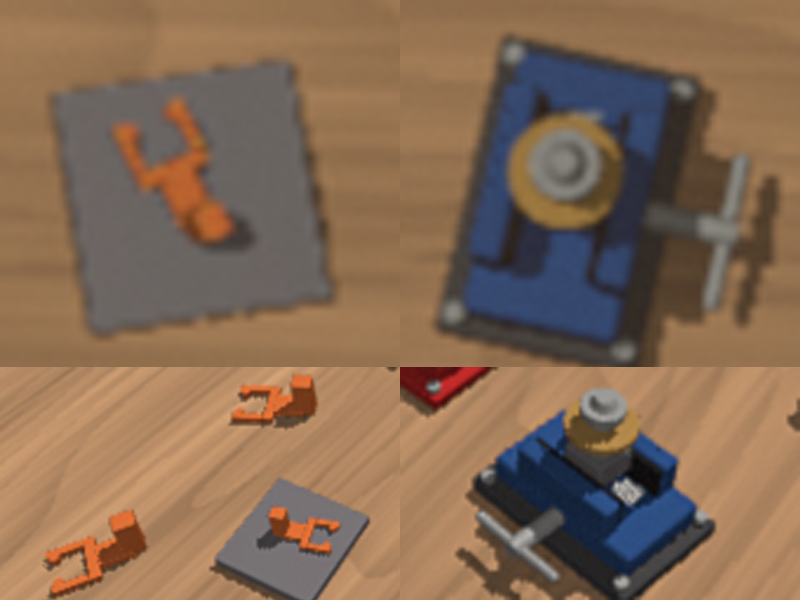

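The crop confirms the choice: the clip on the pad is the smallest. The blue vise's white spring lies on the far (+x world) side of the axle, so the push goes away from the robot along the vise's long axis. Next come rough positions and the wrist camera's geometry.

```bash
cat >h.py <<'E'
import numpy as np,cv2
from scipy.spatial.transform import Rotation as R
def px(m,uv,z):
    T=m["cam_to_world"];d=T[:3,:3]@np.array([(uv[0]-m["cx"])/m["fx"],(uv[1]-m["cy"])/m["fy"],1.])
    return T[:3,3]+d*(z-T[2,3])/d[2]
def proj(m,P):
    T=m["cam_to_world"];p=(np.atleast_2d(P)-T[:3,3])@T[:3,:3]
    return np.c_[p[:,0]/p[:,2]*m["fx"]+m["cx"],p[:,1]/p[:,2]*m["fy"]+m["cy"]]
def tool(o): return np.array(o["tool_pos"]),R.from_rotvec(o["tool_rot"]).as_matrix()
E
python3 - <<'E'
from cell import robot
from h import *
t=robot.camera_model("top");np.set_printoptions(precision=4,suppress=True)
q=lambda x,y:(365+x/6.667,195+y/6.667)
w=lambda x,y:(275+x/5.714,140+y/5.714)
for n,a,z in[("tab top",q(210,218),.042),("origin",q(175,160),.018),("tips",q(152,115),.018),("padc",q(190,197),.012)]:print(n,px(t,a,z))
for n,a,z in[("tip",w(565,160),.1185),("washer",w(565,168),.0955),*[("base",w(*c),.01) for c in((512,50),(683,90),(622,350),(453,312))]]:print(n,px(t,a,z))
m=robot.camera_model("wrist");p,Rt=tool(robot.get_obs());T=m["cam_to_world"]
print(m["fx"],m["cx"],m["cy"],Rt,"\ncam in tool",Rt.T@(T[:3,3]-p),"\n",Rt.T@T[:3,:3])
E
```

```text
tab top [ 0.478  -0.2584  0.042 ]
origin [ 0.5022 -0.2494  0.018 ]
tips [ 0.5204 -0.2399  0.018 ]
padc [ 0.4874 -0.257   0.012 ]
tip [ 0.6229 -0.1837  0.1185]
washer [ 0.6237 -0.1876  0.0955]
base [ 0.6985 -0.1752  0.01  ]
base [ 0.6809 -0.2598  0.01  ]
base [ 0.5513 -0.2304  0.01  ]
base [ 0.5676 -0.148   0.01  ]
292.02170765744796 314.7137238979122 195.5961050703605 [[-0.9697  0.2443 -0.0003]
 [ 0.2443  0.9697 -0.0012]
 [-0.     -0.0012 -1.    ]] 
cam in tool [ 0.0852 -0.0001 -0.1694] 
 [[-0.0005 -0.9545 -0.2982]
 [ 1.     -0.0006  0.0002]
 [-0.0004 -0.2982  0.9545]]
```

```bash
python3 - <<'E'
from cell import robot
from h import *
t=robot.camera_model("top");np.set_printoptions(precision=4,suppress=True)
w=lambda x,y:(275+(x-400)/5.714,140+y/5.714)
for n,a,z in[("tip",w(565,160),.1185),("washer",w(565,168),.0955),*[("base",w(*c),.01) for c in((512,50),(683,90),(622,350),(453,312))]]:print(n,px(t,a,z))
# tool: want cam looking at clip ~ (0.497,-0.25)
p,Rt=tool(robot.get_obs())
c=np.array([.497,-.252,.015]);
print("tool delta to clip (mm)",1e3*Rt.T@(c-p), "yaw of tool x",np.degrees(np.arctan2(Rt[1,0],Rt[0,0])))
E
```

```text
tip [ 0.6178 -0.0086  0.1185]
washer [ 0.6185 -0.0081  0.0955]
base [0.6925 0.0218 0.01  ]
base [ 0.675  -0.0628  0.01  ]
base [ 0.5459 -0.0363  0.01  ]
base [0.5622 0.046  0.01  ]
tool delta to clip (mm) [-543.4552 -747.2902  199.8732] yaw of tool x 165.86180376101376
```

```bash
python3 -m pendant '{"fingers":[100,100,100,100,100,100,100,100,100,100,100,100],"xyz":[[-23,-32,0],[-46,-64,0],[-69,-96,0],[-92,-129,0],[-115,-161,0],[-138,-193,0],[-161,-225,0],[-184,-257,0],[-207,-290,0],[-230,-322,0],[-256,-358,0],[-256,-358,0]],"turn":[6,12,19,26,33,40,47,54,61,68,75,75]}'
python3 - <<'E'
from cell import robot
from h import *
p,Rt=tool(robot.get_obs());np.set_printoptions(precision=4,suppress=True)
print(p,"yaw",np.degrees(np.arctan2(Rt[1,0],Rt[0,0])),1e3*Rt.T@(np.array([.49,-.254,.14])-p))
E
```

```text
clock: 1.1
tool_pos: [0.3146, 0.191, 0.2144]
tool_rot: [2.217, 2.223, -0.002]
wrist_force: [0.8, 0.7, 0.3]
opening: 0.0922
finger_force: 0.0
[0.3146 0.191  0.2144] yaw 90.16717264593498 [-445.363   174.031    75.4094]
```

```bash
python3 -m pendant '{"fingers":[100,100,100,100,100,100,100,100,100,100,100,100],"xyz":[[-36,14,0],[-73,28,0],[-110,43,0],[-147,57,0],[-184,72,0],[-221,86,0],[-258,100,8],[-295,115,20],[-332,129,32],[-369,144,44],[-405,158,56],[-441,172,68]],"turn":[6,12,18,24,30,36,42,48,54,60,65,65]}'
python3 -m pendant '{"fingers":[100,100],"xyz":[[-4,-2,6],[-4,-2,6]],"turn":[0,0]}'
python3 - <<'E'
from cell import robot
from h import *
import json
np.set_printoptions(precision=4,suppress=True)
m=robot.camera_model("wrist");f=robot.grab_frame("wrist");o=robot.get_obs();p,Rt=tool(o)
cv2.imwrite("pics/w1.png",f[:,:,::-1]);np.save("w1.npy",m)
hsv=cv2.cvtColor(f,cv2.COLOR_RGB2HSV);k=cv2.inRange(hsv,(5,150,80),(18,255,255))
n,l,s,c=cv2.connectedComponentsWithStats(k)
print(p,"yaw",np.degrees(np.arctan2(Rt[1,0],Rt[0,0])),s[s[:,4]>100],o["clock"])
E
```

```text
clock: 2.1
tool_pos: [0.4926, -0.2436, 0.1456]
tool_rot: [-3.063, -0.695, 0.0]
wrist_force: [0.3, 0.9, 0.9]
opening: 0.092
finger_force: 0.0
clock: 2.27
tool_pos: [0.4865, -0.2425, 0.1384]
tool_rot: [-3.06, -0.7, 0.005]
wrist_force: [-1.0, 0.4, 0.5]
opening: 0.0918
finger_force: 0.0
[ 0.4865 -0.2414  0.1393] yaw 25.825537790707397 [[     0      0    640    400 252683]
 [   311    156     31     62    979]
 [   161    213     47     60   1164]
 [   341    292     19     26    341]
 [   358    294     29     24    235]
 [   492    309     16     53    291]] 2.3167
```

View pics/w1.png

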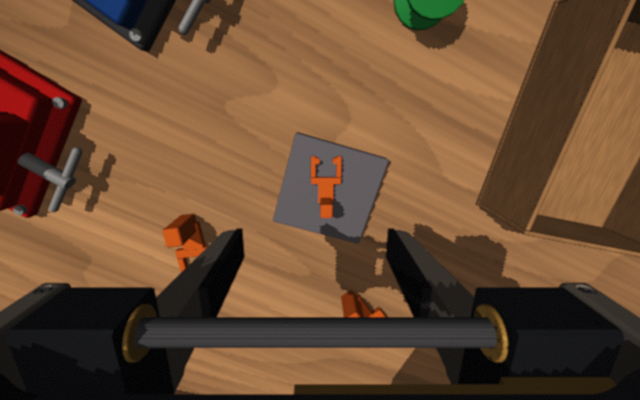

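The wrist view shows the clip centred on its pad, with the open end up at about (327,158), the bridge at (326,185) and the tab at (326,211). Its 31 px width matches 31 mm. I'll fit the model outline to the mask.

```bash
cat >>h.py <<'E'
U=np.array([[22,15.5],[-7,15.5],[-7,8],[-21,8],[-21,-8],[-7,-8],[-7,-15.5],[22,-15.5],[22,-9],[17,-6.5],[14,-10.5],[0,-10.5],[0,10.5],[14,10.5],[17,6.5],[22,9]])/1e3
TAB=np.array([[-21,6],[-35,6],[-35,-6],[-21,-6]])/1e3
def clipmask(m,x,y,yaw,z0,shape,S=4):
    c,s=np.cos(yaw),np.sin(yaw);A=np.array([[c,s],[-s,c]])
    k=np.zeros((shape[0]*S,shape[1]*S),np.uint8)
    P=lambda Q,z:((proj(m,np.c_[Q@A+[x,y],np.full(len(Q),z)])+.5)*S).astype(np.int32)
    for z in(z0,z0+.003,z0+.006):cv2.fillPoly(k,[P(U,z)],1)
    h=np.vstack([P(TAB,z0),P(TAB,z0+.03)]);cv2.fillPoly(k,[cv2.convexHull(h)],1)
    return cv2.resize(k.astype(np.float32),(shape[1],shape[0]),interpolation=cv2.INTER_AREA)
E
cat >fit.py <<'E'
from h import *
from scipy.optimize import minimize
np.set_printoptions(precision=4,suppress=True)
def fit(f,m,x0,box):
    hsv=cv2.cvtColor(f,cv2.COLOR_RGB2HSV);k=cv2.inRange(hsv,(3,140,50),(20,255,255))
    x1,y1,x2,y2=box;t=(k[y1:y2,x1:x2]>0).astype(np.float32)
    mm=dict(m);mm["cx"]-=x1;mm["cy"]-=y1
    J=lambda v:np.abs(clipmask(mm,v[0]/1e3,v[1]/1e3,v[2]/50,.012,t.shape)-t).sum()
    r=minimize(J,x0,method="Nelder-Mead",options=dict(initial_simplex=[x0,np.add(x0,[6,0,0]),np.add(x0,[0,6,0]),np.add(x0,[0,0,6])]))
    v=r.x;print("xy mm",v[:2],"yaw deg",np.degrees(v[2]/50),"cost",r.fun,"of",t.sum());return v
E
python3 - <<'E'
from fit import *
m=np.load("w1.npy",allow_pickle=True).item()
v=fit(cv2.imread("pics/w1.png")[:,:,::-1].copy(),m,[500,-249,22],(290,140,365,225))
from cell import robot
fit(cv2.imread("pics/top0.png")[:,:,::-1].copy(),robot.camera_model("top"),[500,-249,22],(375,203,410,240))
yaw=v[2]/50;tab=np.array([v[0]/1e3-.028*np.cos(yaw),v[1]/1e3-.028*np.sin(yaw),.014])
p,Rt=tool(robot.get_obs());print("tab",tab,"delta",1e3*Rt.T@(tab-p),"turn",np.degrees(np.arctan2(Rt[1,0],Rt[0,0])-yaw),Rt[:,2])
E
```

```text
xy mm [ 502.3714 -246.5526] yaw deg 25.576149853365234 cost 103.75 of 1020.0
xy mm [ 502.7864 -246.7771] yaw deg 25.347653619055954 cost 28.9375 of 131.0
tab [ 0.4771 -0.2586  0.014 ] delta [-15.7158  11.7547 125.2721] turn 0.24938793734216405 [-0.0029  0.0018 -1.    ]
```

```bash
python3 -m pendant '{"fingers":[50,50,50,50,50],"xyz":[[-8,6,30],[-16,12,60],[-16,12,75],[-16,12,75],[-16,12,75]],"turn":[0,0,0,0,0]}'
python3 - <<'E'
from cell import robot
from fit import *
o=robot.get_obs();m=robot.camera_model("wrist");f=robot.grab_frame("wrist");cv2.imwrite("pics/w2.png",f[:,:,::-1])
p,Rt=tool(o)
v=fit(f,m,[502.4,-246.5,22.3],(260,120,400,300))
yaw=v[2]/50;tab=np.array([v[0]/1e3-.028*np.cos(yaw),v[1]/1e3-.028*np.sin(yaw),.014])
print("p",p,"tab",tab,"delta",1e3*Rt.T@(tab-p),"turn",np.degrees(np.arctan2(Rt[1,0],Rt[0,0])-yaw),o["opening"],Rt[:,2])
E
```

```text
clock: 2.73
tool_pos: [0.4782, -0.2584, 0.0659]
tool_rot: [-3.061, -0.705, 0.001]
wrist_force: [-0.7, -0.1, -0.2]
opening: 0.0609
finger_force: 0.0
xy mm [ 502.501 -246.447] yaw deg 25.849456091420702 cost 2058.875 of 3667.0
p [ 0.4782 -0.2584  0.0659] tab [ 0.4773 -0.2587  0.014 ] delta [-0.9296 -0.0919 51.9115] turn 0.08572229899076193 0.06089558722167199 [-0.001   0.0008 -1.    ]
```

```bash
python3 -m pendant '{"fingers":[50,50,50,50,0,0,0,0,0,0],"xyz":[[-1,0,25],[-1,0,45],[-1,0,51],[-1,0,51],[-1,0,51],[-1,0,51],[-1,0,51],[-1,0,51],[-1,0,51],[-1,0,51]],"turn":[0,0,0,0,0,0,0,0,0,0]}' 50
```

```text
clock: 3.62
tool_pos: [0.4779, -0.2604, 0.0153]
tool_rot: [3.061, 0.703, 0.001]
wrist_force: [-0.4, 1.1, 5.8]
opening: 0.0126
finger_force: 50.0
```

```bash
python3 -m pendant '{"fingers":[0,0,0,0,0,0,0,0],"xyz":[[0,0,-15],[0,0,-45],[0,0,-85],[0,0,-125],[0,0,-150],[0,0,-150],[0,0,-150],[0,0,-150]],"turn":[0,0,0,0,0,0,0,0]}'
python3 - <<'E'
from cell import robot
from h import *
np.set_printoptions(precision=4,suppress=True)
p,Rt=tool(robot.get_obs());t=np.array([.520,.012,.165])
print(p,1e3*Rt.T@(t-p),"turn",np.degrees(np.arctan2(Rt[1,0],Rt[0,0]))+11.3)
E
```

```text
clock: 4.28
tool_pos: [0.4769, -0.2598, 0.1637]
tool_rot: [-3.061, -0.703, 0.001]
wrist_force: [-0.3, 0.7, -1.4]
opening: 0.0125
finger_force: 50.0
[ 0.4769 -0.2598  0.1637] [ 157.3661 -225.8065   -1.1637] turn 37.15799279047961
```

```bash
python3 -m pendant '{"fingers":[0,0,0,0,0,0,0,0,0,0,0,0],"xyz":[[12,-17,-2],[29,-42,-2],[47,-68,-2],[65,-94,-2],[83,-120,-2],[101,-146,-2],[119,-172,-2],[137,-198,-2],[150,-216,-2],[157,-226,-2],[157,-226,-2],[157,-226,-2]],"turn":[3,8,13,18,23,28,33,37,37,37,37,37]}'
python3 - <<'E'
from cell import robot
from h import *
np.set_printoptions(precision=4,suppress=True)
m=robot.camera_model("wrist");o=robot.get_obs();f=robot.grab_frame("wrist");np.save("w3.npy",m)
cv2.imwrite("pics/w3.png",f[:,:,::-1]);p,Rt=tool(o);print(p,"yaw",np.degrees(np.arctan2(Rt[1,0],Rt[0,0])),Rt[:,2])
E
```

```text
clock: 5.28
tool_pos: [0.5195, 0.0116, 0.1654]
tool_rot: [3.126, -0.302, -0.003]
wrist_force: [0.3, 0.0, -0.1]
opening: 0.0124
finger_force: 50.0
[0.5195 0.0116 0.1654] yaw -11.028763630106853 [-0.0023 -0.0004 -1.    ]
```

View pics/w3.png

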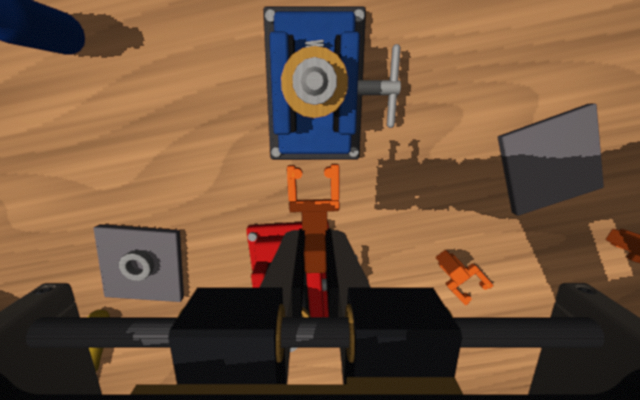

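The axle is clear at about (315,82), head and washer concentric. The clip in the gripper has its open end up, with leg tips at (293,170) and (334,170), and the vise base corner bolts are visible. Measuring these.

```bash
cat >axle.py <<'E'
from h import *
def axle(f,m,box=(265,30,365,125),g=None):
    x1,y1,x2,y2=box;hsv=cv2.cvtColor(f,cv2.COLOR_RGB2HSV)[y1:y2,x1:x2]
    br=cv2.inRange(hsv,(12,110,60),(28,255,255))
    n,l,s,c=cv2.connectedComponentsWithStats(br);i=1+np.argmax(s[1:,4])
    C=cv2.findContours((l==i).astype(np.uint8),cv2.RETR_EXTERNAL,cv2.CHAIN_APPROX_NONE)[0][0]
    e=cv2.fitEllipse(cv2.convexHull(C));W=px(m,np.add(e[0],(x1,y1)),.0955)
    gr=cv2.inRange(hsv,(0,0,90),(180,60,255))
    n,l,s,c=cv2.connectedComponentsWithStats(gr);d=np.linalg.norm(c[1:]-np.array(e[0]),axis=1)+1e3*(s[1:,4]<200);i=1+np.argmin(d)
    C=cv2.findContours((l==i).astype(np.uint8),cv2.RETR_EXTERNAL,cv2.CHAIN_APPROX_NONE)[0][0]
    h=cv2.fitEllipse(cv2.convexHull(C));H=px(m,np.add(h[0],(x1,y1)),.1125)
    return W,H,e,h
E
python3 - <<'E'
from axle import *
np.set_printoptions(precision=4,suppress=True)
f=cv2.imread("pics/w3.png")[:,:,::-1].copy();m=np.load("w3.npy",allow_pickle=True).item()
W,H,e,h=axle(f,m);print("washer",W,e[1],"head",H,h[1])
# bolts
c=[px(m,q,.012) for q in((270,15),(358,14),(360,152),(274,152))];c=np.array(c);print(c,c.mean(0))
for a,b,k in((3,0,0),(2,1,0),(1,0,-90),(2,3,-90)):
    d=c[b]-c[a];print(np.degrees(np.arctan2(d[1],d[0]))+k)
# clip mask rows
hsv=cv2.cvtColor(f,cv2.COLOR_RGB2HSV);k=cv2.inRange(hsv,(3,140,50),(20,255,255))
for r in range(160,216,3):
    x=np.where(k[r,275:355]>0)[0]+275
    if len(x):
        run=np.split(x,np.where(np.diff(x)>1)[0]+1);print(r,[(a[0],a[-1]) for a in run])
E
```

```text
washer [ 0.6187 -0.0075  0.0955] (66.65509033203125, 72.15874481201172) head [ 0.6179 -0.0074  0.1125] (43.947452545166016, 46.169639587402344)
[[ 0.6915  0.0221  0.012 ]
 [ 0.676  -0.0618  0.012 ]
 [ 0.543  -0.0441  0.012 ]
 [ 0.5613  0.0492  0.012 ]] [ 0.6179 -0.0087  0.012 ]
-11.779157213457502
-7.577051875075662
-10.481869923519596
-11.065048594905662
163 [(np.int64(330), np.int64(337))]
166 [(np.int64(286), np.int64(297)), (np.int64(299), np.int64(299)), (np.int64(325), np.int64(339))]
169 [(np.int64(286), np.int64(302)), (np.int64(323), np.int64(340))]
172 [(np.int64(286), np.int64(303)), (np.int64(323), np.int64(339))]
175 [(np.int64(286), np.int64(302)), (np.int64(323), np.int64(340))]
178 [(np.int64(286), np.int64(301)), (np.int64(326), np.int64(340))]
181 [(np.int64(286), np.int64(296)), (np.int64(329), np.int64(340))]
184 [(np.int64(286), np.int64(296)), (np.int64(329), np.int64(339))]
187 [(np.int64(287), np.int64(297)), (np.int64(310), np.int64(310)), (np.int64(312), np.int64(312)), (np.int64(320), np.int64(320)), (np.int64(330), np.int64(340))]
190 [(np.int64(287), np.int64(297)), (np.int64(302), np.int64(302)), (np.int64(330), np.int64(339))]
193 [(np.int64(287), np.int64(297)), (np.int64(330), np.int64(340))]
196 [(np.int64(287), np.int64(297)), (np.int64(330), np.int64(340))]
199 [(np.int64(287), np.int64(339))]
202 [(np.int64(288), np.int64(340))]
205 [(np.int64(288), np.int64(340))]
208 [(np.int64(288), np.int64(340))]
211 [(np.int64(289), np.int64(338))]
214 [(np.int64(300), np.int64(327))]
```

```bash
python3 -m pendant '{"fingers":[0,0,0,0,0,0,0,0],"xyz":[[9,1,10],[18,1,25],[18,1,42],[18,1,57],[18,1,64],[18,1,65],[18,1,65],[18,1,65]],"turn":[0,0,0,0,0,0,0,0]}'
python3 - <<'E'
from cell import robot
from axle import *
np.set_printoptions(precision=4,suppress=True)
m=robot.camera_model("wrist");o=robot.get_obs();f=robot.grab_frame("wrist");np.save("w4.npy",m)
p,Rt=tool(o);print(p,"yaw",np.degrees(np.arctan2(Rt[1,0],Rt[0,0])),Rt[:,2],o["clock"])
s=robot.grab_frame("scene");cv2.imwrite("pics/w4.png",f[:,:,::-1]);cv2.imwrite("pics/s4.png",s[:,:,::-1])
uv=proj(robot.camera_model("scene"),[[.618,-.0075,.1]])[0].astype(int);print(uv)
c=s[uv[1]-40:uv[1]+30,uv[0]-60:uv[0]+40];c=cv2.resize(c,(700,490),interpolation=cv2.INTER_CUBIC)
a=cv2.resize(f[20:290,160:480],(711,600))
cv2.imwrite("pics/s4c.png",c[:,:,::-1]);cv2.imwrite("pics/w4c.png",a[:,:,::-1])
E
```

```text
clock: 6.0
tool_pos: [0.5381, 0.0067, 0.1023]
tool_rot: [-3.127, 0.306, -0.001]
wrist_force: [-0.1, -0.1, 0.0]
opening: 0.0128
finger_force: 50.0
[0.5381 0.0067 0.1023] yaw -11.170979596768158 [ 0.0008 -0.0001 -1.    ] 6.0
[360 200]
```

View pics/w4c.png

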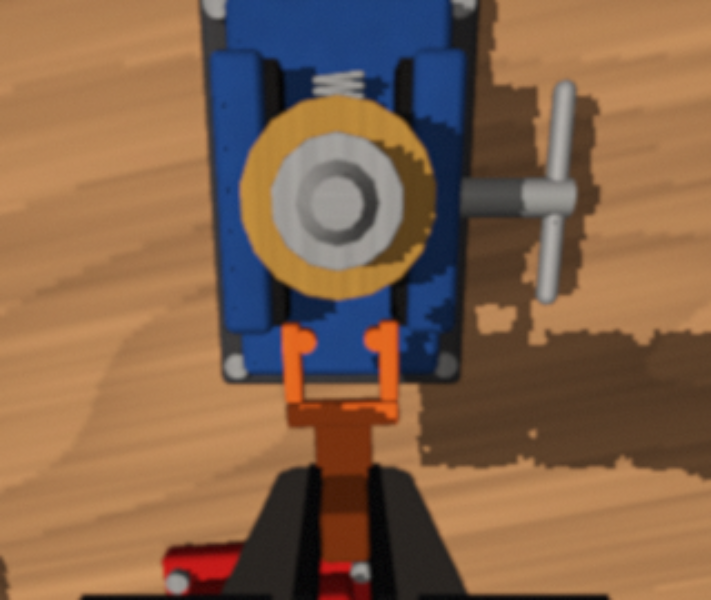

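View pics/s4c.png

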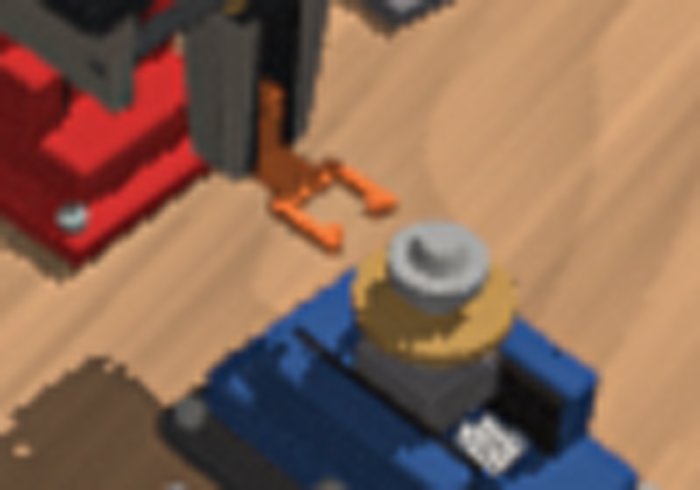

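Lateral alignment is good: clip centre about 341 against axle 338 in the crop, or about 0.6 mm off. By the commanded heights the clip sits about 2 mm high. I'll bring the leg tips over the washer, short of the head, and feel for the washer to fix the height.

```bash
python3 -m pendant '{"fingers":[0,0,0,0,0],"xyz":[[6,-0.5,0],[12,-0.5,0],[17,-0.5,1],[17,-0.5,1],[17,-0.5,1]],"turn":[0,0,0,0,0]}'
for i in 1 2; do python3 -m pendant '{"fingers":[0,0,0],"xyz":[[0,0,0.5],[0,0,0.5],[0,0,0.5]],"turn":[0,0,0]}' | grep -E "pos|force"; done
```

```text
clock: 6.52
tool_pos: [0.5549, 0.0044, 0.1005]
tool_rot: [3.127, -0.305, 0.0]
wrist_force: [-0.3, 0.3, 0.0]
opening: 0.0122
finger_force: 50.0
tool_pos: [0.5542, 0.0045, 0.1]
wrist_force: [-0.4, -0.5, 0.2]
finger_force: 50.0
tool_pos: [0.5544, 0.0045, 0.0996]
wrist_force: [-0.2, 0.2, -0.3]
finger_force: 50.0
```

```bash
for i in 1 2 3; do python3 -m pendant '{"fingers":[0,0,0],"xyz":[[0,0,0.5],[0,0,0.5],[0,0,0.5]],"turn":[0,0,0]}' | grep -E "tool_pos|wrist_f"; done
```

```text
tool_pos: [0.5544, 0.0044, 0.0991]
wrist_force: [-0.3, -1.7, -0.4]
tool_pos: [0.5545, 0.0044, 0.0985]
wrist_force: [0.4, 0.1, -1.3]
tool_pos: [0.5545, 0.0045, 0.0981]
wrist_force: [-0.1, -0.3, 0.1]
```

```bash
for i in 1 2 3; do python3 -m pendant '{"fingers":[0,0,0],"xyz":[[0,0,0.5],[0,0,0.5],[0,0,0.5]],"turn":[0,0,0]}' | grep -E "tool_pos|wrist_f"; done
```

```text
tool_pos: [0.5545, 0.0044, 0.0976]
wrist_force: [0.3, -0.3, 1.6]
tool_pos: [0.5545, 0.0045, 0.0971]
wrist_force: [-0.2, 0.2, -0.2]
tool_pos: [0.5545, 0.0045, 0.0966]
wrist_force: [-0.3, 0.5, 0.3]
```

```bash
python3 - <<'E'
from cell import robot
from axle import *
m=robot.camera_model("wrist");f=robot.grab_frame("wrist");s=robot.grab_frame("scene");np.save("w5.npy",m)
cv2.imwrite("pics/w5.png",f[:,:,::-1]);cv2.imwrite("pics/s5.png",s[:,:,::-1])
c=cv2.resize(s[165:225,320:390],(560,480),interpolation=cv2.INTER_CUBIC)
a=cv2.resize(f[60:230,255:375],(240,340),interpolation=cv2.INTER_CUBIC);a=np.vstack([a,np.zeros((140,240,3),np.uint8)])
cv2.imwrite("pics/c5.png",np.hstack([c,a])[:,:,::-1])
E
```

```text
(no output)
```

View pics/c5.png

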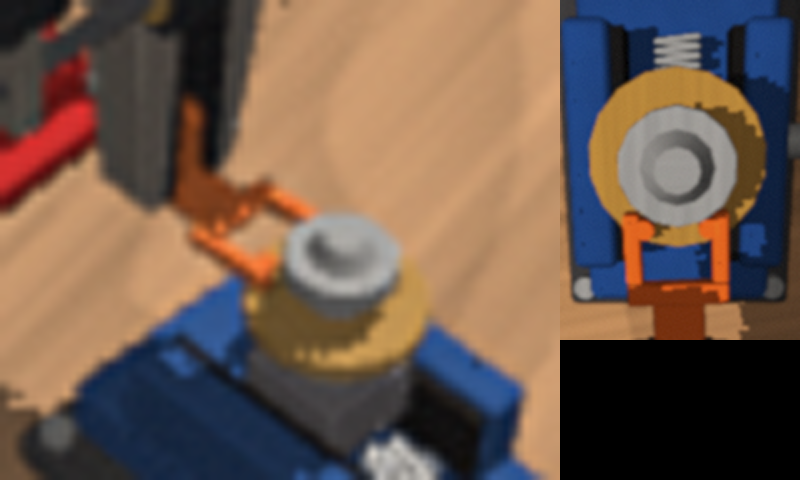

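The scene view shows the leg noses over the washer just below the head, and the right-hand wrist view shows the clip lined up at (677,260) under the axle at (677,165). Nothing has been touched yet, so the clip sits higher in the fingers than assumed, or is pitched up. I'll fit its pose in the tool frame from both cameras.

```bash
cat >fit2.py <<'E'
from axle import *
from cell import robot
from scipy.optimize import minimize
np.set_printoptions(precision=4,suppress=True)
w=cv2.imread("pics/w4.png")[:,:,::-1].copy();s=cv2.imread("pics/s4.png")[:,:,::-1].copy()
mw=np.load("w4.npy",allow_pickle=True).item();ms=robot.camera_model("scene")
p=np.array([.5381,.0067,.1023]);a=np.radians(-11.17);Rt=np.c_[[np.cos(a),np.sin(a),0],[np.sin(a),-np.cos(a),0],[0,0,-1]]
W,H,e,h=axle(w,mw,(255,40,375,165));print("wrist washer/head",W,H)
# scene reference: head top (bright grey disc) vs projection
g=np.array([*(W[:2]+H[:2])/2,.1125]);q=proj(ms,g)[0]
hs=cv2.cvtColor(s,cv2.COLOR_RGB2HSV);x0,y0=q.astype(int)-15
gr=cv2.inRange(hs[y0:y0+30,x0:x0+30],(0,0,110),(180,50,255));n,l,st,c=cv2.connectedComponentsWithStats(gr)
i=1+np.argmax(st[1:,4]);C=cv2.findContours((l==i).astype(np.uint8),0,cv2.CHAIN_APPROX_NONE)[0][0]
print("scene head proj",q,"bbox",st[i]+[x0,y0,0,0,0],"ellipse",np.add(cv2.fitEllipse(cv2.convexHull(C))[0],(x0,y0)),cv2.fitEllipse(C)[1])
br=cv2.inRange(hs[y0-5:y0+45,x0-15:x0+45],(12,110,60),(28,255,255));n,l,st,c=cv2.connectedComponentsWithStats(br);i=1+np.argmax(st[1:,4])
C=cv2.findContours((l==i).astype(np.uint8),0,cv2.CHAIN_APPROX_NONE)[0][0]
print("scene washer ell",np.add(cv2.fitEllipse(cv2.convexHull(C))[0],(x0-15,y0-5)),"proj",proj(ms,[g[0],g[1],.0935]))
E
python3 fit2.py
```

```text
wrist washer/head [ 0.6189 -0.0075  0.0955] [ 0.6182 -0.0075  0.1125]
scene head proj [361.3208 196.2734] bbox [356 192  14  10 108] ellipse [362.3809 196.4923] (9.368680000305176, 13.523539543151855)
scene washer ell [370.7282 199.5201] proj [[360.619 202.316]]
```

```bash
cat >>fit2.py <<'E'
orange=lambda f,b:(cv2.inRange(cv2.cvtColor(f,cv2.COLOR_RGB2HSV)[b[1]:b[3],b[0]:b[2]],(3,140,50),(20,255,255))>0).astype(np.float32)
U3=U.copy();U3=U3[[0,1,6,7,8,9,10,11,12,13,14,15]]
def rend(m,v,b,S=6):
    x,y,z,yaw,pit=v[0]/1e3,v[1]/1e3,v[2]/1e3,v[3]/50,v[4]/50
    Rc=R.from_euler("zy",[yaw,-pit]).as_matrix() # clip axes in (toolx, -tooly, up), about tab centre; pit>0 = legs up
    k=np.zeros(((b[3]-b[1])*S,(b[2]-b[0])*S),np.uint8)
    for zz in(0,.003,.006):
        Q=np.c_[U3[:,0]+.028,U3[:,1],np.full(len(U3),zz)]@Rc.T+[x,-y,z]
        P=(Q*[1,-1,-1])@Rt.T+p
        cv2.fillPoly(k,[((proj(m,P)-[b[0],b[1]]+.5)*S).astype(np.int32)],1)
    return cv2.resize(k.astype(np.float32),None,fx=1/S,fy=1/S,interpolation=cv2.INTER_AREA)
bw=(270,150,355,212);bs=(334,180,362,198)
ms2=dict(ms);ms2["cx"]+=float(__import__("sys").argv[1]) if len(__import__("sys").argv)>1 else 1.;ms2["cy"]+=.2
tw,ts=orange(w,bw),orange(s,bs)
r0=rend(mw,[0,0,-3,0,0],bw);print(tw.sum(),r0.sum(),ts.sum())
# ignore tongue: scene pixels outside dilated hull of legs+bridge
def J(v):
    a=rend(mw,v,bw);b=rend(ms2,v,bs)
    d=cv2.dilate((b>0).astype(np.uint8),np.ones((3,3)))
    # tongue region (behind bridge) excluded via projected line
    ex=np.array([[-.0075,.009],[-.0075,-.009],[-.04,-.009],[-.04,.009]])
    for mm,bb,img in((ms2,bs,b),(mw,bw,a)):pass
    return np.abs(a-tw)[:, :].sum()/tw.sum()+1.0*(np.abs(b-ts)*d).sum()/max(ts.sum(),1)
best=None
for z in(-5,-2,1,4):
    x0=np.array([0,0,z,0,0.]);sx=[x0]+[x0+d for d in np.diag([2,2,3,3,4])]
    r=minimize(J,x0,method="Nelder-Mead",options=dict(initial_simplex=sx,maxiter=500,xatol=.05,fatol=1e-4))
    print(r.fun,"tab x,y,z up (mm)",r.x[:3],"yaw,pitch deg",np.degrees(r.x[3:]/50))
    if best is None or r.fun<best.fun:best=r
for n,m,b,f in(("w",mw,bw,w),("s",ms2,bs,s)):
    k=rend(m,best.x,b);o=orange(f,b);im=np.dstack([k*0,k*255,o*255]).astype(np.uint8);cv2.imwrite(f"pics/ov_{n}.png",cv2.resize(im,None,fx=8,fy=8,interpolation=0))
E
python3 fit2.py; python3 fit2.py 0|tail -4
```

```text
wrist washer/head [ 0.6189 -0.0075  0.0955] [ 0.6182 -0.0075  0.1125]
scene head proj [361.3208 196.2734] bbox [356 192  14  10 108] ellipse [362.3809 196.4923] (9.368680000305176, 13.523539543151855)
scene washer ell [370.7282 199.5201] proj [[360.619 202.316]]
1597.0 1416.1389 150.0
0.4267014265060425 tab x,y,z up (mm) [ 0.5295 -0.6839 -2.5187] yaw,pitch deg [0.4417 1.2598]
0.42578354477882385 tab x,y,z up (mm) [ 0.5581 -0.2428 -2.795 ] yaw,pitch deg [1.0639 1.6752]
0.43025195598602295 tab x,y,z up (mm) [ 0.8122  0.1888 -0.8247] yaw,pitch deg [ 1.9692 -1.4055]
0.4338091313838959 tab x,y,z up (mm) [ 1.0803  1.0904 -4.5276] yaw,pitch deg [3.2568 4.1932]
0.5258898735046387 tab x,y,z up (mm) [ 1.2954 -1.5475 -3.7764] yaw,pitch deg [-0.4232  3.623 ]
0.5082584023475647 tab x,y,z up (mm) [ 1.5844 -0.556  -0.6872] yaw,pitch deg [0.8355 0.8773]
0.511607825756073 tab x,y,z up (mm) [ 1.8626 -0.5463  0.1346] yaw,pitch deg [ 1.0857 -0.3202]
0.5052210092544556 tab x,y,z up (mm) [ 1.8889  0.183  -0.5853] yaw,pitch deg [1.962 1.375]
```

The fit puts the clip's underside at the seat about 1.7 mm below the TCP, 1–2 mm higher than assumed, so the washer should be very near. I'll continue the probe.

```bash
for i in 1 2 3; do python3 -m pendant '{"fingers":[0,0,0],"xyz":[[0,0,0.5],[0,0,0.5],[0,0,0.5]],"turn":[0,0,0]}' | grep -E "tool_pos|wrist_f"; done
```

```text
tool_pos: [0.5545, 0.0044, 0.0961]
wrist_force: [0.3, -0.3, 1.0]
tool_pos: [0.5545, 0.0044, 0.0956]
wrist_force: [0.4, -1.6, 0.7]
tool_pos: [0.5545, 0.0044, 0.0951]
wrist_force: [0.8, -0.5, 1.3]
```

```bash
for i in 1 2; do python3 -m pendant '{"fingers":[0,0,0],"xyz":[[0,0,0.5],[0,0,0.5],[0,0,0.5]],"turn":[0,0,0]}' | grep -E "tool_pos|wrist_f";  python3 -m pendant '{"fingers":[0],"xyz":[[0,0,0]],"turn":[0]}' | grep -E "wrist_f"; done
```

```text
tool_pos: [0.5545, 0.0044, 0.0945]
wrist_force: [-0.9, -0.3, 1.5]
wrist_force: [0.5, 0.4, 1.2]
tool_pos: [0.5545, 0.0044, 0.0941]
wrist_force: [-0.0, -0.1, 2.1]
wrist_force: [-0.2, -0.7, 1.5]
```

The washer contact began near TCP z = 0.0965, with force slowly rising to about 1.8 N. I'll back off and refit to see whether the clip pitched in the grip.

```bash
python3 -m pendant '{"fingers":[0,0,0],"xyz":[[0,0,-1],[0,0,-1],[0,0,-1]],"turn":[0,0,0]}' | grep -E "tool_pos|wrist_f"; python3 -m pendant '{"fingers":[0,0,0],"xyz":[[0,0,-1],[0,0,-1],[0,0,-1]],"turn":[0,0,0]}' | grep -E "tool_pos|wrist_f"
python3 -m pendant '{"fingers":[0,0,0,0,0],"xyz":[[-8,0,-2],[-17,0,-2],[-17,0,-2],[-17,0,-2],[-17,0,-2]],"turn":[0,0,0,0,0]}' | grep -E "tool_pos|wrist_f"
python3 - <<'E'
from cell import robot
from h import *
m=robot.camera_model("wrist");o=robot.get_obs();p,Rt=tool(o);f=robot.grab_frame("wrist");s=robot.grab_frame("scene");np.save("w6.npy",m)
cv2.imwrite("pics/w6.png",f[:,:,::-1]);cv2.imwrite("pics/s6.png",s[:,:,::-1]);print(p,np.degrees(np.arctan2(Rt[1,0],Rt[0,0])),o["clock"])
np.save("p6.npy",p)
t=open("fit2.py").read().replace("w4","w6").replace("s4","s6").replace("p=np.array([.5381,.0067,.1023])",'p=np.load("p6.npy")').replace("pics/ov_","pics/ov6_")
open("fit6.py","w").write(t)
E
python3 fit6.py
```

```text
tool_pos: [0.5545, 0.0044, 0.0951]
wrist_force: [0.3, 0.3, 0.9]
tool_pos: [0.5545, 0.0044, 0.0961]
wrist_force: [0.4, 0.7, -0.3]
tool_pos: [0.5378, 0.0078, 0.0982]
wrist_force: [0.1, 0.3, -1.0]
[0.53775661 0.00778572 0.09821224] -11.129698650517954 10.95
wrist washer/head [ 0.6189 -0.0075  0.0955] [ 0.6182 -0.0075  0.1125]
scene head proj [361.3164 196.2793] bbox [356 192  14  10 108] ellipse [362.3809 196.4923] (9.368680000305176, 13.523539543151855)
scene washer ell [369.2816 199.7977] proj [[360.6146 202.322 ]]
1612.0 1416.9166 152.0
0.43522584438323975 tab x,y,z up (mm) [ 0.1952 -0.2817 -3.7678] yaw,pitch deg [1.1638 1.4497]
0.439509779214859 tab x,y,z up (mm) [ 0.6253 -0.2229 -1.2604] yaw,pitch deg [ 1.0965 -0.2751]
0.4491405785083771 tab x,y,z up (mm) [ 0.6449  0.3455 -0.3505] yaw,pitch deg [ 2.1051 -2.5894]
0.4460742175579071 tab x,y,z up (mm) [ 0.8756  1.3815 -3.2418] yaw,pitch deg [3.581  2.5544]
```

The fit is unchanged, so the yield was elastic. The clip is level with the groove at this height and the seat is about 44 mm short. I'll advance into the slot.

```bash
python3 -m pendant '{"fingers":[0,0,0,0,0,0],"xyz":[[7,0.4,0],[14,0.4,0],[20,0.4,0],[25,0.4,0],[25,0.4,0],[25,0.4,0]],"turn":[0,0,0,0,0,0]}' 60| grep -E "tool_pos|wrist_f"
for i in 1 2 3; do python3 -m pendant '{"fingers":[0,0,0,0],"xyz":[[1,0,0],[2,0,0],[3,0,0],[3,0,0]],"turn":[0,0,0,0]}' | grep -E "tool_pos|wrist_f"; done
```

```text
tool_pos: [0.5629, 0.0024, 0.0981]
wrist_force: [-0.8, 0.9, 1.6]
tool_pos: [0.565, 0.0019, 0.0981]
wrist_force: [-1.4, -0.1, 1.9]
tool_pos: [0.5683, 0.0013, 0.0981]
wrist_force: [-2.3, 0.4, 1.4]
tool_pos: [0.5711, 0.0007, 0.0981]
wrist_force: [-3.5, 1.3, 3.2]
```

Push force is 3.5 N and rising as expected, with about 2 N upward from the washer. I'll raise slightly and keep pushing.

```bash
python3 -m pendant '{"fingers":[0,0,0,0],"xyz":[[0,0,-0.4],[0,0,-0.8],[0,0,-0.8],[0,0,-0.8]],"turn":[0,0,0,0]}' | grep -E "tool_pos|wrist_f"
for i in 1 2; do python3 -m pendant '{"fingers":[0,0,0,0],"xyz":[[1,0,0],[2,0,0],[3,0,0],[3,0,0]],"turn":[0,0,0,0]}' | grep -E "tool_pos|wrist_f"; done
```

```text
tool_pos: [0.5707, 0.0008, 0.0986]
wrist_force: [-2.5, 0.8, -0.6]
tool_pos: [0.5738, 0.0002, 0.0987]
wrist_force: [-4.4, 1.2, -0.5]
tool_pos: [0.5764, -0.0004, 0.0986]
wrist_force: [-5.2, 1.9, 0.3]
```

```bash
for i in 1 2 3; do python3 -m pendant '{"fingers":[0,0,0],"xyz":[[0.8,0,0],[1.5,0,0],[1.5,0,0]],"turn":[0,0,0]}' | grep -E "tool_pos|wrist_f"; done
```

```text
tool_pos: [0.5777, -0.0006, 0.0986]
wrist_force: [-6.2, 1.7, -0.4]
tool_pos: [0.5789, -0.0009, 0.0986]
wrist_force: [-6.3, 2.0, 1.8]
tool_pos: [0.5803, -0.0011, 0.0985]
wrist_force: [-6.5, 1.7, 0.3]
```

```bash
for i in 1 2; do python3 -m pendant '{"fingers":[0,0,0],"xyz":[[0.8,0,0],[1.2,0,0],[1.2,0,0]],"turn":[0,0,0]}' | grep -E "tool_pos|wrist_f"; done
```

```text
tool_pos: [0.5812, -0.0014, 0.0985]
wrist_force: [-7.9, 2.6, 1.8]
tool_pos: [0.5823, -0.0016, 0.0985]
wrist_force: [-8.1, 2.8, 1.4]
```

```bash
for i in 1 2; do python3 -m pendant '{"fingers":[0,0,0],"xyz":[[0.5,0,0],[1,0,0],[1,0,0]],"turn":[0,0,0]}' | grep -E "tool_pos|wrist_f"; done
```

```text
tool_pos: [0.5832, -0.0018, 0.0985]
wrist_force: [-9.0, 2.3, 0.5]
tool_pos: [0.584, -0.0019, 0.0985]
wrist_force: [-8.8, 2.5, 1.2]
```

```bash
for i in 1 2; do python3 -m pendant '{"fingers":[0,0,0],"xyz":[[0.5,0,0],[1,0,0],[1,0,0]],"turn":[0,0,0]}' | grep -E "tool_pos|wrist_f"; done
```

```text
tool_pos: [0.5849, -0.0021, 0.0984]
wrist_force: [-9.3, 2.4, 2.7]
tool_pos: [0.5857, -0.0023, 0.0984]
wrist_force: [-9.8, 2.6, 2.5]
```

```bash
for i in 1; do python3 -m pendant '{"fingers":[0,0,0],"xyz":[[0.3,0,-0.5],[0.7,0,-0.5],[0.7,0,-0.5]],"turn":[0,0,0]}' | grep -E "tool_pos|wrist_f"; done;  python3 -m pendant '{"fingers":[0,0,0],"xyz":[[0.5,0,0],[1,0,0],[1,0,0]],"turn":[0,0,0]}' | grep -E "tool_pos|wrist_f"
```

```text
tool_pos: [0.586, -0.0024, 0.0986]
wrist_force: [-10.8, 2.2, 1.1]
tool_pos: [0.5868, -0.0026, 0.0986]
wrist_force: [-11.3, 2.8, 1.7]
```

```bash
python3 - <<'E'
from cell import robot
from axle import *
np.set_printoptions(precision=4,suppress=True)
m=robot.camera_model("wrist");o=robot.get_obs();p,Rt=tool(o);f=robot.grab_frame("wrist");s=robot.grab_frame("scene");np.save("w7.npy",m);np.save("p7.npy",p)
cv2.imwrite("pics/w7.png",f[:,:,::-1]);cv2.imwrite("pics/s7.png",s[:,:,::-1])
W,H,e,h=axle(f,m,(255,60,375,200));g=(H+[0,0,-.0125]);print("washer",W,"head",H,"axle shift mm",1e3*np.linalg.norm((H-[.6182,-.0075,.1125])[:2]),"head in tool",1e3*Rt.T@(H-p),o["clock"])
c=cv2.resize(s[165:225,325:395],(420,360),interpolation=cv2.INTER_CUBIC)
a=cv2.resize(f[110:230,255:375],(360,360),interpolation=cv2.INTER_CUBIC)
cv2.imwrite("pics/c7.png",np.hstack([c,a])[:,:,::-1])
E
```

```text
washer [ 0.6381 -0.0112  0.0955] head [ 0.6376 -0.0112  0.1125] axle shift mm 19.784717437170208 head in tool [ 51.4305  -1.4039 -14.1424] 16.3
```

View pics/c7.png

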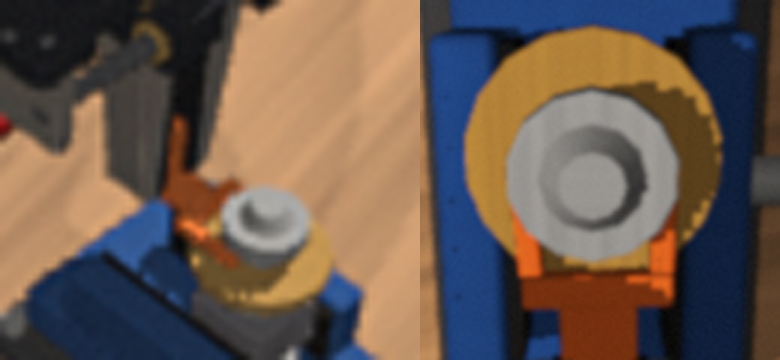

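The axle is 20 mm back, the legs are under the head and aligned, with the seat at about −13 mm as the noses start to spread. Still below the limits, so I'll continue gently.

```bash
for i in 1 2; do python3 -m pendant '{"fingers":[0,0,0],"xyz":[[0.5,-0.2,-0.2],[1,-0.2,-0.2],[1,-0.2,-0.2]],"turn":[0,0,0]}' | grep -E "tool_pos|wrist_f"; done
```

```text
tool_pos: [0.5876, -0.0026, 0.0987]
wrist_force: [-10.8, 3.2, 0.7]
tool_pos: [0.5889, -0.0026, 0.0988]
wrist_force: [-8.7, 1.5, -0.5]
```

Force is falling, so the noses are passing the widest point. Small steps now.

```bash
python3 -m pendant '{"fingers":[0,0,0],"xyz":[[0,0,0],[0,0,0],[0,0,0]],"turn":[0,0,0]}' | grep -E "tool_pos|wrist_f"
python3 - <<'E'
from cell import robot
from axle import *
np.set_printoptions(precision=4,suppress=True)
m=robot.camera_model("wrist");o=robot.get_obs();p,Rt=tool(o);f=robot.grab_frame("wrist")
cv2.imwrite("pics/w8.png",f[:,:,::-1])
W,H,e,h=axle(f,m,(255,60,375,215));print("axle shift mm",1e3*np.linalg.norm((H-[.6182,-.0075,.1125])[:2]),"head in tool",1e3*Rt.T@(H-p),"washer",1e3*Rt.T@(W-p))
E
```

```text
tool_pos: [0.5887, -0.0027, 0.0988]
wrist_force: [-10.7, 1.0, 0.2]
axle shift mm 18.635321523030942 head in tool [ 48.4007  -1.1529 -13.9346] washer [49.1766 -1.1461  3.0615]
```

```bash
for i in 1 2; do python3 -m pendant '{"fingers":[0,0,0],"xyz":[[0.4,0,0],[0.8,0,0],[0.8,0,0]],"turn":[0,0,0]}' | grep -E "tool_pos|wrist_f"; done
```

```text
tool_pos: [0.5895, -0.0028, 0.0988]
wrist_force: [-10.3, 1.5, 0.3]
tool_pos: [0.5906, -0.003, 0.0989]
wrist_force: [-6.8, 2.5, -1.5]
```

```bash
python3 -m pendant '{"fingers":[0,0],"xyz":[[0,0,0],[0,0,0]],"turn":[0,0]}' | grep -E "tool_pos|wrist_f"
python3 - <<'E'
from cell import robot
from axle import *
np.set_printoptions(precision=4,suppress=True)
m=robot.camera_model("wrist");o=robot.get_obs();p,Rt=tool(o);f=robot.grab_frame("wrist")
cv2.imwrite("pics/w9.png",f[:,:,::-1])
W,H,e,h=axle(f,m,(255,60,375,235));print("axle shift mm",1e3*np.linalg.norm((H-[.6182,-.0075,.1125])[:2]),"head in tool",1e3*Rt.T@(H-p),"washer",1e3*Rt.T@(W-p))
E
```

```text
tool_pos: [0.5923, -0.0031, 0.0995]
wrist_force: [-6.8, 1.6, -2.1]
axle shift mm 11.774090683470405 head in tool [ 37.988   -0.8225 -13.0565] washer [86.4133 12.124   3.8814]
```

It has snapped: the head is now 38 mm ahead of the TCP, so the seat is home, with the axle 11.8 mm back (6.5 N). Easing back.

```bash
python3 -m pendant '{"fingers":[0,0,0,0,0,0,0,0],"xyz":[[-2,0,0.2],[-4,0,0.4],[-6,0,0.5],[-8,0,0.5],[-10,0,0.5],[-11.5,0,0.5],[-11.5,0,0.5],[-11.5,0,0.5]],"turn":[0,0,0,0,0,0,0,0]}' | grep -E "tool_pos|wrist_f"
python3 - <<'E'
from cell import robot
from axle import *
np.set_printoptions(precision=4,suppress=True)
m=robot.camera_model("wrist");o=robot.get_obs();p,Rt=tool(o);f=robot.grab_frame("wrist")
W,H,e,h=axle(f,m,(255,60,375,235));d=Rt.T@(H-[.6182,-.0075,.1125]);print("axle shift mm",1e3*d,"head in tool",1e3*Rt.T@(H-p))
E
```

```text
tool_pos: [0.5822, -0.0009, 0.0997]
wrist_force: [-0.6, 0.4, -0.3]
axle shift mm [ 1.6839 -0.1071  0.002 ] head in tool [ 38.2982  -0.6133 -12.7786]
```

```bash
python3 -m pendant '{"fingers":[0,0,0,40,40,40,40,40,40],"xyz":[[-0.8,0,0],[-1.3,0,0],[-1.3,0,0],[-1.3,0,0],[-1.3,0,0],[-1.3,0,0],[-1.3,0,0],[-1.3,0,0],[-1.3,0,0]],"turn":[0,0,0,0,0,0,0,0,0]}'
python3 -m pendant '{"fingers":[40,40,40,40,40,40,40],"xyz":[[0,0,-10],[0,0,-30],[0,0,-55],[0,0,-80],[-20,0,-90],[-40,0,-90],[-40,0,-90]],"turn":[0,0,0,0,0,0,0]}'
python3 - <<'E'
from cell import robot
from axle import *
m=robot.camera_model("wrist");f=robot.grab_frame("wrist");s=robot.grab_frame("scene");cv2.imwrite("pics/w10.png",f[:,:,::-1]);cv2.imwrite("pics/s10.png",s[:,:,::-1])
uv=proj(m,[[.618,-.0075,.1]])[0].astype(int);u,v=max(uv[0],60),max(uv[1],60)
a=cv2.resize(f[v-60:v+60,u-60:u+60],(400,400),interpolation=cv2.INTER_CUBIC)
c=cv2.resize(s[170:230,320:380],(400,400),interpolation=cv2.INTER_CUBIC)
cv2.imwrite("pics/c10.png",np.hstack([c,a])[:,:,::-1]);print(uv)
E
```

```text
clock: 19.38
tool_pos: [0.5804, -0.0007, 0.0993]
tool_rot: [3.127, -0.305, -0.0]
wrist_force: [-0.4, 0.4, 0.6]
opening: 0.0365
finger_force: 0.0
clock: 19.97
tool_pos: [0.5387, 0.0074, 0.1907]
tool_rot: [-3.127, 0.305, 0.001]
wrist_force: [0.1, 0.2, -0.2]
opening: 0.0366
finger_force: 0.0
[314 108]
```

View pics/c10.png

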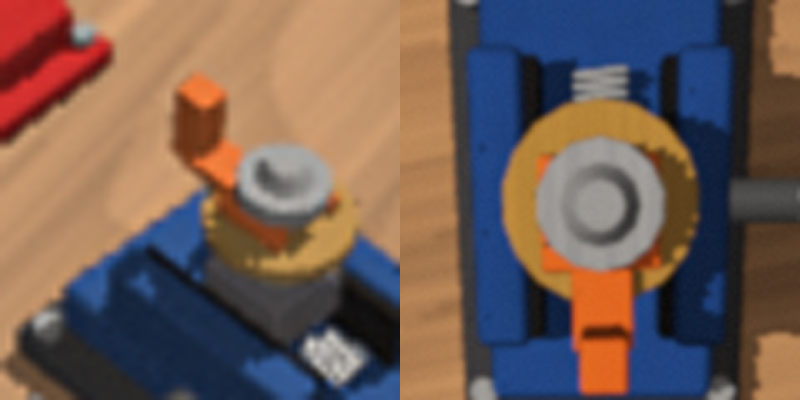

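The clip sits fully around the axle in the groove: tab at (603,350) in line with the head at (600,203), leg tips showing beyond the head, and the axle back at rest. Handing in.

```bash
python3 -c "
from cell import robot
print(robot.close_job())"
```

```text
the job is handed in; nothing more can be done
None
```

The clip snapped home in the axle's groove at about 11 N of push and was eased back and released; the last pictures show the axle back at rest, the collar, glue bottle and spool were not touched, and the job is handed in with no verdict returned.

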